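Empty the tilting gasket-carrier bin

TASK

Empty the tilting tin bin into the pan below it: first flip its safety catch right over, away from the lever, then pull the lever by its cross bar to tip the bin well over until all three gasket carriers lie in the pan. Finish while still holding the lever with the bin tipped (a spring pulls it back), and leave the other parts on the bench where they are.

Things in the scene. Friction and masses are not known exactly. Their poses are not given: they have to be found in the camera images.
- stand: fixed steel stand of the tilting bin; origin at the centre of its foot on the bench; x axis level, from the pan side to the bin's back (roughly away from the robot, yaw within 0.3 rad), y left along the pivot pin, z up. Along y: bin and pan in the middle (|y| < 98 mm, at rest up to 195 mm high), the lever (y = 120 mm), then the catch's post (y = 172 to 188 mm, x = 25 mm, 190 mm high)
- bin (a joint): tilt of the bin and its lever (one piece) about the level pivot pin: 0 at rest (lever leaning back 0.55 rad from upright), grows as the lever is pulled to the stand's -x (towards robot and pan), stop at 1.2 rad. A spring returns it: about 2 N at the bar at first, 5 N when tipped, so it must be held. The contents slide out by about 1 rad. The closed catch stops it within about 0.1 rad
- bin_pivot (a point): point on the pivot pin's axis in the plane of the lever, 170 mm above the bench; the lever bar moves on a circle of 110 mm radius about it, in the stand's x-z plane
- lever_bar (a point): centre of the steel cross bar at the top of the lever: a round bar 14 mm thick and 60 mm long along the stand's y axis, about 264 mm above the bench at rest; only the lever's 10 mm shaft joins it from below, at its middle, and it is free above, before and behind. The bar turns with the lever
- catch (a joint): angle of the safety catch about a level pivot along the stand's x: 0 to 0.15 at the start, leaning 45 degrees over to the stand's -y side, its blade in front of the lever's shaft; grows as it is flipped up and over to the +y side, stop at 1.7 rad. It stays where it is left (about 1 N at the tab moves it)
- catch_pivot (a point): point on the catch's pivot axis, 190 mm above the bench; the tab moves on a circle of 80 mm radius about this axis, in the stand's y-z plane
- catch_tab (a point): point on the catch's tab: a round steel rod 10 mm thick, parallel to the stand's x axis, projecting 55 mm from the catch's blade to the -x side; this point is 18 mm short of its free end. At the start it is about 247 mm above the bench with nothing above it, and 60 mm of free air below it; it goes up to 270 mm and down again as it is flipped over
- pan_floor (a point): centre of the inner floor of the open aluminium pan fixed under the bin; inside it is 234 mm long (stand's x), 172 mm wide (y), and its rim is 37 mm above this point; axes as the stand's
- carrier0_center (a point): centre of a spent gasket carrier, a flat rectangular aluminium frame 44 x 34 x 6 mm; at the start one of three lying side by side on the floor of the bin, 120 mm above the bench
- carrier1_center (a point): centre of a spent gasket carrier, a flat rectangular aluminium frame 44 x 34 x 6 mm; at the start one of three lying side by side on the floor of the bin, 120 mm above the bench
- carrier2_center (a point): centre of a spent gasket carrier, a flat rectangular aluminium frame 44 x 34 x 6 mm; at the start one of three lying side by side on the floor of the bin, 120 mm above the bench
- float_bowl: bystander: round aluminium carburetor float bowl, open on top, 54 mm across, 36 mm high; origin at its underside
- jet_wrench: bystander: steel jet wrench with a T handle, 120 mm long, 13 mm thick, lying flat; origin at its underside, mid-length
- vacuum_cap: bystander: small blue plastic vacuum cap, 18 mm across, 22 mm high; origin at its underside
- fuel_tap: bystander: brass fuel tap with a short steel handle, about 50 mm long and 41 mm high; origin at its underside, mid-length
- throttle_slide: bystander: brass throttle slide, upright cylinder 28 mm across, 40 mm high; origin at its underside
- screwdriver: bystander: screwdriver, 170 mm long, lying flat; origin at its underside
- diaphragm_cover: bystander: round aluminium diaphragm cover, 52 mm across, 18 mm high; origin at its underside
Not all that is in view belongs to the job. What is shaped like the part that bears carrier2_center but blue or pink is not meant.

How it is judged:
On the way, in this order (a step that is already met when the one before it is completed fails the run):
1. the safety catch is flipped right over while the bin is still at rest (value of joint catch above 1.2 rad and value of joint bin below 0.15 rad), for 0.2 s.
2. the fingers pull the lever and tip the bin well over (value of joint bin above 0.95 rad and contact force between the fingers and bin above 1 N and value of joint catch above 1.2 rad), for 0.2 s.
At the end, for the whole second after the job is handed in: the catch stands flipped over (more than 1.2 rad), the fingers hold the lever with more than 1 N so that the bin stays tipped by more than 0.95 rad and still, and all three carriers lie inside the pan, their centres less than 45 mm above its floor (all of step 2 and x of carrier0_center in the frame of pan_floor between -0.117 and 0.117 m and y of carrier0_center in the frame of pan_floor between -0.086 and 0.086 m and z of each of carrier0_center, carrier1_center, carrier2_center in the frame of pan_floor below 0.045 m and x of carrier1_center in the frame of pan_floor between -0.117 and 0.117 m and y of carrier1_center in the frame of pan_floor between -0.086 and 0.086 m and x of carrier2_center in the frame of pan_floor between -0.117 and 0.117 m and y of carrier2_center in the frame of pan_floor between -0.086 and 0.086 m and velocity of joint bin between -0.1 and 0.1 rad/s); the arm keeps its last pose, push and grip.
It fails at once if one of the other parts on the bench is shoved more than 30 mm away (distance of any of float_bowl, jet_wrench, vacuum_cap, fuel_tap, throttle_slide, screwdriver, diaphragm_cover from where it was at the start of the episode above 0.03 m).
It also fails if it takes over 45 s, if anything falls off the work surface, if the arm or the gripper's body presses on something with over 40 N, if the wrist force passes 120 N, or if a joint passes its speed limit or range.

ROBOT

A 7-joint arm with a two-finger parallel gripper is mounted at the origin on the work surface. World frame = base frame: x ahead of the robot, y to its left, z up, the work surface at z = 0. Lengths are in m, angles in rad, forces in N, time in s.
With the tool pointing down it reaches from about 0.425 to 0.875 m from the base axis. Payload 9.9 kg.
Tool frame: the origin (TCP) lies on the centre line of the jaws, within the pads' length; the fingertips stand 22 mm ahead of it and the grasp point (between the pads) lies 3 mm ahead of it; z points along the fingers, y is the direction in which the jaws open and shut (so a half turn about z gives the same grasp; the last joint's range is limited). The gripper opens to 85 mm and grips with 20 to 120 N. Pads are 22 mm wide; open, the fingers measure 114 mm over their backs; the gripper's body (76 mm by 85 mm) begins 54 mm behind the grasp point. The pads swing forward as they close: fully open they stand 13 mm farther back than shut.
Start: joints at [-1.308, 0.576, 0.025, 1.437, -0.015, 1.129, -0.057], TCP at [0.229, 0.635, 0.253] pointing down, gripper open.
Joint ranges: [-2.76, 2.76], [-0.34, 2.15], [-1.52, 1.57], [0.19, 2.46], [-1.09, 4.23], [0.17, 1.99], [-2.82, 2.82]. Speed limits (rad/s): [2.22, 2.22, 3.01, 3.01, 3.14, 3.14, 3.14].

INTERFACE

Orientations are given as a unit quaternion [x, y, z, w].
In Python, from station import robot gives the robot as it stands.
- The arm moves only by the tool move_arm, never from a script. Its argument "steps" is one flat list of numbers, 5 for each row, row after row: the closure, from -1 (fully open) to 1 (shut), then the shift along the tool's x, y, z in mm, then the turn about the tool's z in rad. In form: [hand, tx, ty, tz, yaw, hand, tx, ty, tz, yaw, ...]. A call has 1 to 12 rows; each row is the pose to reach, as a shift and turn from the pose commanded when the call began, along the tool's axes at that moment; what a row does not reach only later rows make up. A row lasts 1/12 s, in which the tool goes at most 41.7 mm and 7.16 degrees, less where a joint would pass 70% of its speed; a pose out of reach is approached as far as the arm can. A call with a gripper value outside its range is refused whole. The fingers move at their own pace and stop on an object; "force" is the grip in N (left out, the last holds). Time passes only in rows, so rows that repeat a pose let the fingers close. It gives the time, the measured TCP pose, the force and the opening at its end, in the units of the state.
- robot.get_obs(): the state, without advancing time (a new reading comes with each control period).
- robot.camera(name): name is "scene" or "top" or "wrist"; returns the picture (384x512x3 uint8, red, green, blue); there is no depth.
- robot.calibration(name): a dict with "fx", "fy", "cx", "cy" (pixels), "dist_coeffs" ([k1, k2, p1, p2, k3] as OpenCV has them; the pictures are not rectified), "pose" (4x4, takes a point from camera to world coordinates). Camera axes: x right, y down, z forward; pixel columns grow to the right and rows downward; lengths in m; the calibration is good to about 2 mm. A picture is of the moment at which its call begins: read the wrist's pose just before it. calibration takes no time and is no camera call; for the wrist camera it gives the pose at the moment of the call.
- robot.job_done(): hands the job in, once; it reports no verdict.
The state is a dict: "time": time; "joints": joint angles; "dq": joint speeds; "joint_efforts": joint torques, N m; "tool_pos": TCP position; "orientation": TCP orientation; "force": force on the tool from outside, world axes, zero at the start; "moment": the same for the moment, N m; "width": finger opening in m.
Only numpy, scipy, OpenCV 4.12 (cv2) and the standard library are available. Lean on these libraries where they do the work, as an engineer would, in place of code of your own. Each camera call takes 0.05 s, during which the arm holds its last target. There are 200 camera calls.

## Working session

There is one attempt and no reset: what is moved stays moved. The work goes in short steps, Python scripts to look and compute and a tool call to move; the robot and the scene stay as the last step left them, time stands still between calls to the robot, and variables do not carry over. Pictures are saved under pics/ and viewed, about 8 in all and at most 12, crops included, and the job is handed in when it is done.

Besides the shell and the picture viewer there is one more tool, called after "Call:" as a command line: name --argument value ..., lists and objects as JSON in quotes. move_arm: Moves the arm, as the interface text tells. Its arguments: {"type":"object","properties":{"steps":{"type":"array"},"force":{"type":"number"}},"required":["steps"]}

```bash
mkdir -p pics; ls
cat > h.py <<'E'
import numpy as np,cv2
from station import robot
def save(n,f):
    im=robot.camera(n); cv2.imwrite(f,im[:,:,::-1]); return im
def ray(n,uv,cal=None):
    c=cal or robot.calibration(n)
    K=np.array([[c['fx'],0,c['cx']],[0,c['fy'],c['cy']],[0,0,1.]])
    p=cv2.undistortPoints(np.array([[uv]],float),K,np.array(c['dist_coeffs'],float))[0,0]
    T=np.array(c['pose']); d=T[:3,:3]@[p[0],p[1],1]; return T[:3,3],d/np.linalg.norm(d)
def plane(n,uv,z):
    o,d=ray(n,uv); return o+d*(z-o[2])/d[2]
def tri(a,b):
    # a,b=(name,uv)
    o1,d1=ray(*a);o2,d2=ray(*b)
    s=np.linalg.lstsq(np.c_[d1,-d2],o2-o1,rcond=None)[0]
    p,q=o1+s[0]*d1,o2+s[1]*d2; return (p+q)/2,np.linalg.norm(p-q)
def proj(n,P):
    c=robot.calibration(n);T=np.linalg.inv(np.array(c['pose']))
    K=np.array([[c['fx'],0,c['cx']],[0,c['fy'],c['cy']],[0,0,1.]])
    return cv2.projectPoints(np.atleast_2d(P).astype(float),cv2.Rodrigues(T[:3,:3])[0],T[:3,3],K,np.array(c['dist_coeffs'],float))[0][:,0]
E
python3 - <<'E'
from h import *
a=save('scene','pics/s0.png');b=save('top','pics/t0.png')
for n in('scene','top'):print(n,np.round(robot.calibration(n)['pose'],3).tolist(), robot.calibration(n)['fx'])
o=robot.get_obs();print({k:np.round(v,3).tolist() for k,v in o.items()})
E
```

```text
pics
scene [[0.089, 0.532, -0.842, 1.336], [0.996, -0.065, 0.065, -0.093], [-0.02, -0.844, -0.536, 0.698], [0.0, 0.0, 0.0, 1.0]] 356.3965207430081
top [[0.027, -0.997, 0.07, 0.483], [-0.999, -0.028, -0.018, -0.043], [0.02, -0.069, -0.997, 1.031], [0.0, 0.0, 0.0, 1.0]] 373.22698994598164
{'time': 0.1, 'joints': [-1.308, 0.576, 0.025, 1.438, -0.015, 1.129, -0.057], 'dq': [0.0, -0.003, 0.001, -0.001, 0.002, -0.001, -0.001], 'joint_efforts': [0.006, -76.73, 2.258, -28.66, 0.016, 0.009, 0.0], 'tool_pos': [0.229, 0.634, 0.253], 'orientation': [0.173, 0.985, -0.001, -0.0], 'force': [-0.757, -0.172, -0.063], 'moment': [-0.024, -0.017, 0.026], 'width': 0.085}
```

View pics/s0.png

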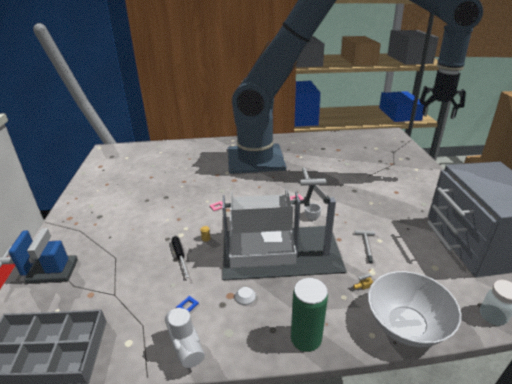

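View pics/t0.png

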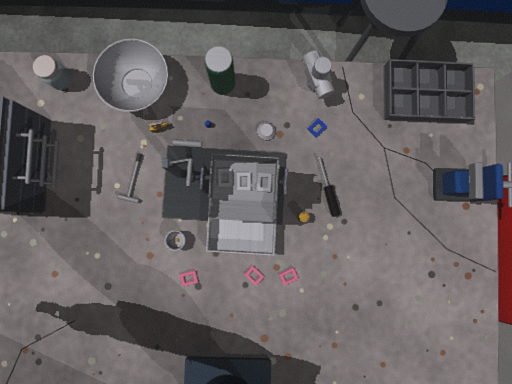

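The top view shows the stand in the centre (about 165–287, 148–255). The bin is at (245,185), the pan at (243,235), and the lever and catch around (165–205, 140–190). The three carriers in the bin are grey; the pink and blue frames on the bench are decoys. Next I'll enlarge the lever and catch.

Run:
```python
import cv2
a=cv2.imread('pics/s0.png')[160:280,205:355];b=cv2.imread('pics/t0.png')[130:260,150:300]
cv2.imwrite('pics/s1.png',cv2.resize(a,None,fx=5,fy=5,interpolation=cv2.INTER_CUBIC)[:600])
cv2.imwrite('pics/t1.png',cv2.resize(b,None,fx=4.5,fy=4.5,interpolation=cv2.INTER_CUBIC)[:590])
```

```text
(no output)
```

View pics/s1.png

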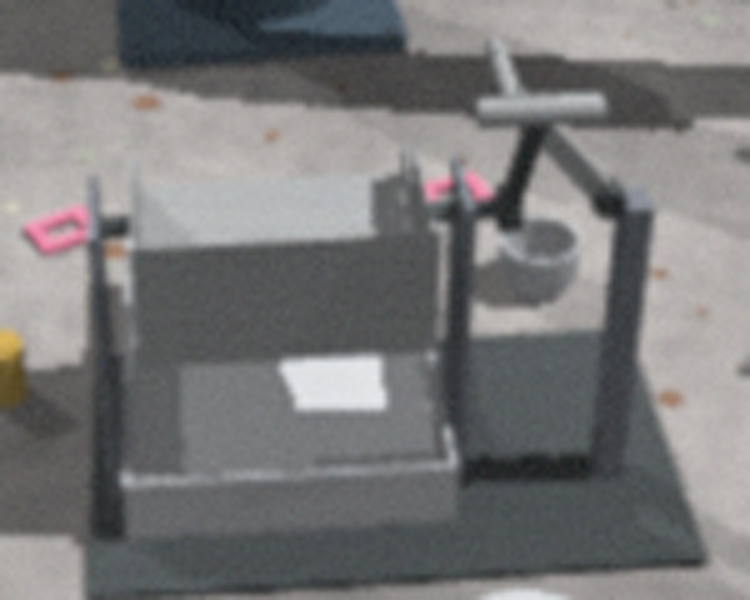

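View pics/t1.png

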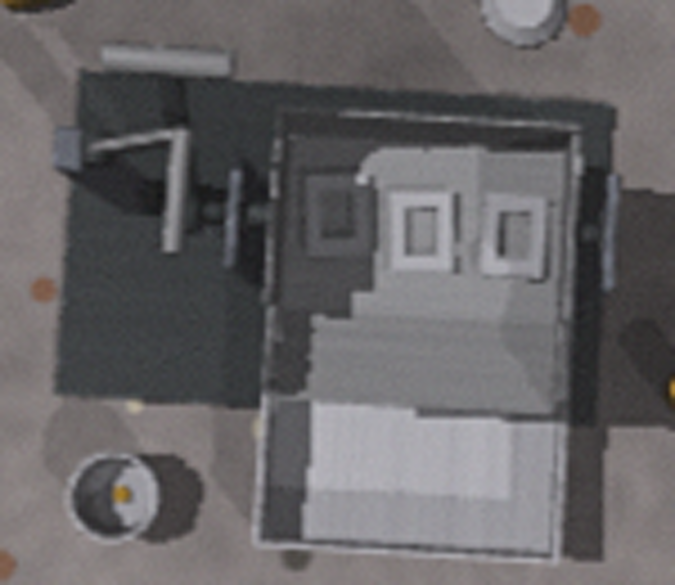

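Top crop: the lever bar runs (103,53)–(231,66), the catch tab (181,130)–(172,250), and the post top is at (67,148). The three grey carriers lie in the bin at (338,212), (425,230) and (515,235). Scene crop: the bar runs (480,105)–(607,105), and the tab's free end is at (495,45).

Run:
```python
from h import *
T=lambda x,y:('top',(150+(x+.5)/4.5-.5,130+(y+.5)/4.5-.5))
S=lambda x,y:('scene',(205+x/5,160+y/5))
p=lambda *a:print(*[np.round(v,4) for v in a])
b1=plane(*T(103,54),.264);b2=plane(*T(231,67),.264);p('bar',b1,b2,(b1+b2)/2)
p('bar tri',*tri(T(167,60.5),S(543,106)))
te=plane(*T(172,248),.247);tb=plane(*T(181,132),.247);p('tab end,base',te,tb,te-tb)
p('tab end tri',*tri(T(172,246),S(495,46)))
p('post',plane(*T(67,148),.19), tri(T(67,148),S(635,195))[0])
# foot corners
c=[plane(*T(*q),.008) for q in((82,72),(613,104),(56,393))];p(*c)
d=c[0]-c[1];p('yawy',np.arctan2(-d[0],d[1]));d=c[0]-c[2];p('yawx',np.arctan2(d[1],d[0]))
d=b1-b2;p('bar yaw',np.arctan2(-d[0],d[1]));d=tb-te;p('tab yaw',np.arctan2(d[1],d[0]))
print(robot.get_obs()['orientation'])
```

```text
Traceback (most recent call last):
numpy._core._exceptions._UFuncNoLoopError: ufunc 'multiply' did not contain a loop with signature matching types (dtype('<U3'), dtype('float64')) -> None
```

Run:
```python
from h import *
T=lambda x,y:('top',(150+(x+.5)/4.5-.5,130+(y+.5)/4.5-.5))
S=lambda x,y:('scene',(205+x/5,160+y/5))
p=lambda n,*a:print(n,*[np.round(v,4) for v in a])
b1=plane(*T(103,54),.264);b2=plane(*T(231,67),.264);p('bar',b1,b2,(b1+b2)/2)
p('bar tri',*tri(T(167,60.5),S(543,106)))
te=plane(*T(172,248),.247);tb=plane(*T(181,132),.247);p('tab end,base',te,tb,te-tb)
p('tab end tri',*tri(T(172,246),S(495,46)))
p('post',plane(*T(67,148),.19), tri(T(67,148),S(635,195))[0])
c=[plane(*T(*q),.008) for q in((82,72),(613,104),(56,393))];p('foot',*c)
d=c[0]-c[1];p('yawy',np.arctan2(-d[0],d[1]));d=c[0]-c[2];p('yawx',np.arctan2(d[1],d[0]))
d=b1-b2;p('bar yaw',np.arctan2(-d[0],d[1]));d=tb-te;p('tab yaw',np.arctan2(d[1],d[0]))
```

```text
bar [0.6435 0.117  0.264 ] [0.6392 0.0578 0.264 ] [0.6413 0.0874 0.264 ]
bar tri [0.6414 0.0891 0.2653] 0.0039
tab end,base [0.5561 0.0843 0.247 ] [0.611  0.0823 0.247 ] [-0.0549  0.002   0.    ]
tab end tri [0.5569 0.0849 0.2507] 0.0024
post [0.6105 0.1485 0.19  ] [0.6107 0.1495 0.1898]
foot [0.6855 0.1829 0.008 ] [ 0.6755 -0.1443  0.008 ] [0.4882 0.19   0.008 ]
yawy -0.0306
yawx -0.036
bar yaw -0.073
tab yaw -0.0367
```

Call:
move_arm --steps '[1, 0, 0, -40, 0, 1, 0, 0, -87, 0, 1, -518, -440, -87, -0.308, 1, -518, -440, -87, -0.308, 1, -518, -440, -87, -0.308, 1, -518, -440, -87, -0.308, 1, -518, -440, -87, -0.308, 1, -518, -440, -87, -0.308, 1, -518, -440, -87, -0.308, 1, -518, -440, -87, -0.308, 1, -518, -440, -87, -0.308, 1, -518, -440, -87, -0.308]' --force 40

```text
time: 1.1
tool_pos: [0.4368, 0.2712, 0.3382]
orientation: [0.019, 1.0, -0.0, -0.0]
force: [1.3, -0.0, 0.1]
width: 0.0001
```

Call:
move_arm --steps '[1, -138, -221, 0, 0, 1, -138, -221, 0, 0, 1, -138, -221, 0, 0, 1, -138, -221, 0, 0, 1, -138, -221, 0, 0, 1, -138, -221, 0, 0, 1, -138, -221, 0, 0, 1, -138, -221, 0, 0, 1, -138, -221, 0, 0]'

```text
time: 1.85
tool_pos: [0.5655, 0.0468, 0.3377]
orientation: [0.02, 1.0, 0.0, -0.001]
force: [-0.6, 0.9, 0.3]
width: -0.0002
```

Call:
move_arm --steps '[1, 0, 0, 40, 0, 1, 0, 0, 75, 0, 1, 0, 0, 90, 0, 1, 0, 0, 90, 0, 1, 0, 15, 90, 0, 1, 0, 30, 90, 0, 1, 0, 45, 90, 0, 1, 0, 60, 90, 0]'

```text
time: 2.52
tool_pos: [0.5684, 0.104, 0.2551]
orientation: [0.021, 1.0, -0.001, 0.002]
force: [-28.5, -17.2, 78.1]
width: -0.0
```

Run:
```python
from h import *
a=save('scene','x.png');b=save('top','y.png')
f=lambda i,s:cv2.resize(i,(480,480),interpolation=cv2.INTER_CUBIC)
cv2.imwrite('pics/c2.png',np.hstack([cv2.resize(a[130:260,250:380],(400,400)),cv2.resize(b[110:240,140:270],(400,400))])[:,:,::-1])
print(robot.get_obs()['tool_pos'],robot.get_obs()['force'])
```

```text
[0.56946197 0.10995796 0.2556079 ] [-13.72482012  -3.42341943  46.38447369]
```

View pics/c2.png

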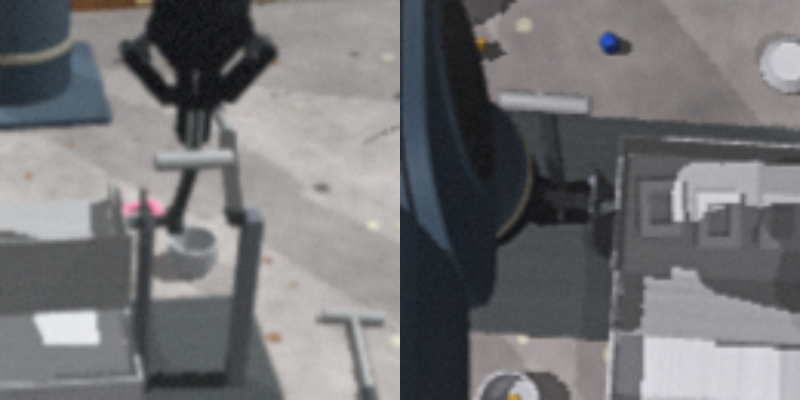

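The finger wedge is under the rising tab, pressing at about 78 N, because the knuckles widen higher up. I'll lift first, then follow the tab's arc.

Call:
move_arm --steps '[1, 0, 0, -12, 0, 1, 0, 0, -22, 0, 1, 0, 0, -22, 0, 1, 0, 0, -22, 0]'

```text
time: 2.95
tool_pos: [0.5682, 0.1079, 0.2712]
orientation: [0.019, 1.0, 0.0, 0.001]
force: [-0.5, 0.7, -0.4]
width: 0.0
```

Call:
move_arm --steps '[1, 0, 6, 0, 0, 1, 0, 12, 0, 0, 1, 0, 18, 0, 0, 1, 0, 24, 1, 0, 1, 0, 30, 2, 0, 1, 0, 36, 3, 0, 1, 0, 42, 5, 0, 1, 0, 50, 8, 0, 1, 0, 56, 12, 0, 1, 0, 63, 16, 0, 1, 0, 63, 16, 0]'

```text
time: 3.87
tool_pos: [0.57, 0.1719, 0.253]
orientation: [0.018, 1.0, 0.0, -0.001]
force: [0.2, 0.0, 0.3]
width: -0.0002
```

Run:
```python
from h import *
a=save('scene','x.png')
cv2.imwrite('pics/c3.png',cv2.resize(a[130:260,250:380],(520,520),interpolation=cv2.INTER_CUBIC)[:,:,::-1])
```

```text
(no output)
```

View pics/c3.png

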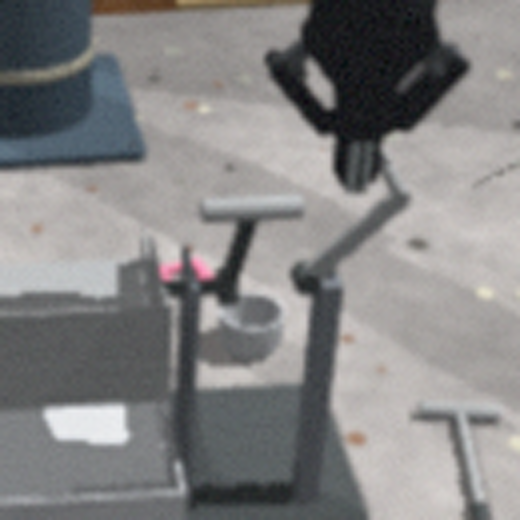

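The catch is flipped over: its pivot is at (305,278) and the tab at (405,197), about 50° past upright, so roughly 1.65 rad. The bar is still at rest at (252,208). Next I go up, over and down behind the bar.

Call:
move_arm --steps '[1, 0, -8, 0, 0, 1, 0, -8, -40, 0, 1, 0, -8, -80, 0, 1, 0, -8, -90, 0, 1, -110, -84, -90, 0, 1, -110, -84, -90, 0, 1, -110, -84, -90, 0, 1, -110, -84, -90, 0, 1, -110, -84, -90, 0]'

```text
time: 4.67
tool_pos: [0.679, 0.0767, 0.3434]
orientation: [0.022, 1.0, -0.001, 0.0]
force: [-0.2, -0.4, -0.1]
width: 0.0003
```

Call:
move_arm --steps '[1, 0, 11, 0, 0, 1, 0, 11, 40, 0, 1, 0, 11, 77, 0, 1, 0, 11, 77, 0, 1, 0, 11, 77, 0]'

```text
time: 5.08
tool_pos: [0.676, 0.0945, 0.2667]
orientation: [0.018, 1.0, 0.0, -0.002]
force: [0.9, -0.3, 1.5]
width: -0.0002
```

Run:
```python
from h import *
a=save('scene','x.png')
cv2.imwrite('pics/c4.png',cv2.resize(a[130:260,250:380],(520,520),interpolation=cv2.INTER_CUBIC)[:,:,::-1])
```

```text
(no output)
```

View pics/c4.png

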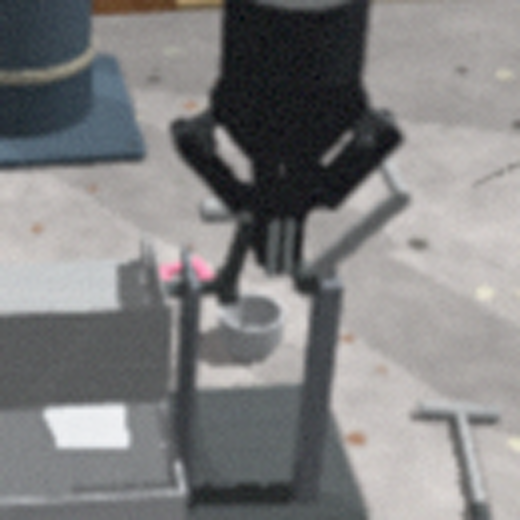

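Call:
move_arm --steps '[1, 6, -6, 0, 0, 1, 17, -6, 0, 0, 1, 28, -6, -6, 0, 1, 40, -6, -10, 0, 1, 50, -6, -13, 0, 1, 62, -6, -15, 0, 1, 74, -6, -15, 0, 1, 84, -6, -14, 0, 1, 94, -6, -12, 0, 1, 104, -6, -10, 0, 1, 112, -6, -7, 0, 1, 120, -6, -3, 0]'

```text
time: 6.13
tool_pos: [0.5585, 0.0915, 0.2732]
orientation: [0.019, 1.0, 0.001, 0.003]
force: [4.5, -0.6, 7.2]
width: -0.0003
```

Run:
```python
from h import *
a=save('scene','x.png');b=save('top','y.png');o=robot.get_obs();print(o['tool_pos'],o['force'])
cv2.imwrite('pics/c5.png',np.hstack([cv2.resize(a[140:280,210:350],(400,400)),cv2.resize(b[130:270,160:300],(400,400))])[:,:,::-1])
```

```text
[0.55723769 0.09161844 0.27249429] [ 3.21673018 -0.35918616  5.2881156 ]
```

View pics/c5.png

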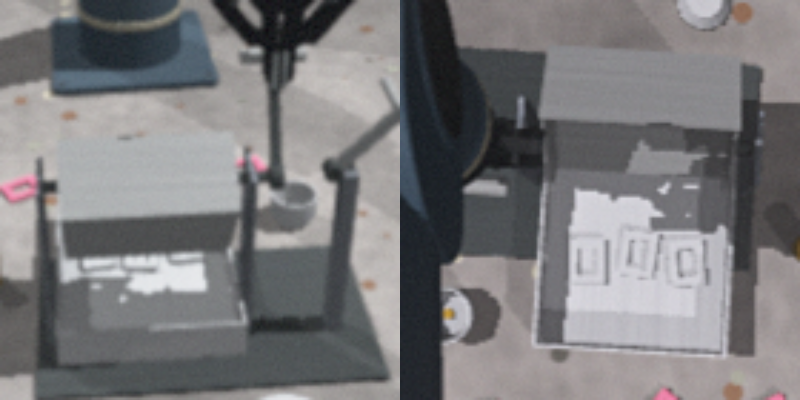

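All three carriers lie in the pan at about (592,260), (637,252) and (686,260). I'll pull a little further for margin, then measure the tilt.

Call:
move_arm --steps '[1, 4, 0, 2, 0, 1, 8, 0, 4, 0, 1, 8, 0, 4, 0, 1, 8, 0, 4, 0, 1, 8, 0, 4, 0, 1, 8, 0, 4, 0]'

```text
time: 6.73
tool_pos: [0.5506, 0.0919, 0.2687]
orientation: [0.019, 1.0, 0.001, 0.002]
force: [2.5, -0.6, 6.5]
width: 0.0002
```

Run:
```python
from h import *
print(np.round(plane('top',(196,195.8),.262),3),'before')
for i in range(2):
    a=save('scene','x.png');b=save('top','y.png');o=robot.get_obs();print(o['time'],o['tool_pos'],o['force'])
cv2.imwrite('pics/c6.png',np.hstack([cv2.resize(a[140:240,260:360],(400,400)),cv2.resize(b[150:250,160:260],(400,400))])[:,:,::-1])
```

```text
[0.532 0.064 0.262] before
6.8333 [0.55057385 0.09183742 0.26872752] [ 2.66771168 -1.19507243  7.07381144]
6.9333 [0.5505547  0.09184418 0.26873049] [ 2.83334596 -0.380461    6.33016099]
```

View pics/c6.png

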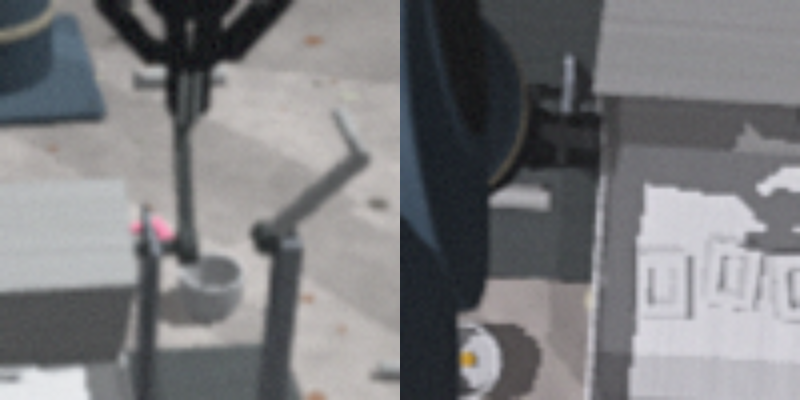

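Run:
```python
from h import *
q=plane('top',(197,199.7),.262);print(q,'tilt',.55+np.arcsin((.5825-q[0])/.11))
o=robot.get_obs();print(o['tool_pos'],o['force'])
print(robot.job_done())
```

```text
[0.52432215 0.06179962 0.262     ] tilt 1.1072915567659294
[0.5505547  0.09184418 0.26873049] [ 2.83334596 -0.380461    6.33016099]
the job is handed in; nothing more can be done
None
```

I flipped the safety catch over with the closed fingers, then hooked them behind the lever's cross bar and pulled until the bin tipped. The job was handed in with the lever still held, at about 7 s of the 45 s allowed.

**Last checks**
- **Catch:** it stands at roughly 1.65 rad, judged from the picture.
- **Bin:** its tilt is about 1.11 rad, measured from the bar's end in the top view; I put the error at about 0.04 rad. The tool pose did not change over the last readings.
- **Hold:** the fingers feel about 7 N from the lever.
- **Carriers:** all three grey carriers lie flat in the pan in the top view. I judged this by eye and did not compute their positions.
- **Other parts:** I did not measure them. The arm's path stayed clear of them.

**What went wrong:** the first push at the catch wedged the tab under the knuckles of the fingers. The wrist force read 78 N, below its 120 N limit. If the tab was against the gripper's body rather than the fingers, that press would be over the 40 N limit. I lifted the tool 22 mm and finished the flip along the tab's arc.

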